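# Lock the stop screw of a sanding jig with its jam nut

### The arm

A 6-joint arm with a two-finger parallel gripper is mounted at the origin on the work surface. World frame = base frame: x ahead of the robot, y to its left, z up, the work surface at z = 0. Lengths are in m, angles in degrees, forces in N, time in s.
With the tool pointing down it reaches from about 0.375 to 0.9 m from the base axis. Payload 3.1 kg.
Tool frame: the origin (TCP) lies between the finger pads; the fingertips stand 22 mm ahead of it and the grasp point (between the pads) lies 3 mm ahead of it (bot.tip_extent is the distance from the TCP to the fingertips, in m); y points along the fingers, z is the direction in which the jaws open and shut, and the axes are right-handed (so a half turn about y gives the same grasp; the last joint's range is limited). The gripper opens to 87 mm and grips with 3 to 60 N. Pads are 19 mm wide; open, the fingers measure 117 mm over their backs; the gripper's body (75 mm by 190 mm) begins 51 mm behind the grasp point.
Start: joints at [63.684, 30.224, 82.088, -0, 67.689, -10.227], TCP at [0.173, 0.601, 0.245] pointing down, gripper open.
Joint ranges: [-176.69, 176.69], [-43.24, 126.21], [12.49, 139.97], [-82, 262], [0, 151.66], [-163.58, 163.58]. Speed limits (degrees/s): [159.86, 159.86, 180, 180, 180, 180].

### API

Orientations are given as a 3x3 rotation matrix whose columns are the frame's x, y, z axes.
In Python, from rig import bot, eyes, models gives the robot as it stands. The module is installed in compiled form; this text tells all that it offers.
- The arm moves only by the tool arm_command, never from a script. Its arguments are lists of equal length, an entry for each row: "translation": the shift along the tool's x, y, z each as a share of 0.08 m, from -1 to 1, a list of three; "rotation": the turn, a rotation vector about the tool's x, y, z each as a share of 60 degrees, from -1 to 1, a list of three; "grip": the closure, from -1 (fully open) to 1 (shut), so that 0 is half open. In form: {"translation": [[x, y, z], ...], "rotation": [[rx, ry, rz], ...], "grip": [grip, ...]}. A call has 1 to 5 rows; each row is the pose to reach, as a shift and turn from the pose commanded when the call began, along the tool's axes at that moment; what a row does not reach only later rows make up. A row lasts 1/10 s, in which the tool goes at most 50 mm and 8.59 degrees, less where a joint would pass 70% of its speed; a pose out of reach is approached as far as the arm can. A call with a number of a shift or a turn outside -1 to 1 is refused whole. A call with a gripper value outside its range is refused whole. The fingers move at their own pace and stop on an object; the grip force is fixed at half the most. Time passes only in rows, so rows that repeat a pose let the fingers close. It gives the time, the measured TCP pose, the force and the opening at its end, in the units of the state.
- bot.read_state(): the state, without advancing time (a new reading comes with each control period).
- eyes.capture(name): name is "side" or "top" or "wrist"; returns a dict with "image" (384x512x3 uint8, blue, green, red), "mtx" (3x3 intrinsics, pixels), "dist_coeffs" ([k1, k2, p1, p2, k3] as OpenCV has them; the pictures are not rectified), "rvec" (rotation vector, rad) and "tvec" (3), from world to camera coordinates, as OpenCV has them; the wrist camera has in their place "hand_eye" (4x4, takes a point from camera to tool coordinates, whose origin is the TCP and whose axes are the tool frame's). Camera axes: x right, y down, z forward; pixel columns grow to the right and rows downward; lengths in m; the calibration is good to about 2 mm. A picture is of the moment at which its call begins: read the wrist's pose just before it. There is no depth.
- bot.hand_in(): hands the job in, once; it reports no verdict.
Trained networks look in the newest picture that a camera, given by its name, has taken for a name from the list of things; names that differ only in an ending like _2 or _b are one class to them, and where a whole thing is asked for, a point or a joint stands for the part that bears it (a point fixed in the world has none). Each returns a list of dicts, best first, with "conf" (0 to 1); they miss things now and then, are a little off and sometimes report something else, mostly with a low value. They report only what shows in the picture. A call takes as long as a camera call. They do not tell look-alikes from the thing itself.
- models.recognise(camera, thing): "extent" ([left, top, right, bottom] as shares, 0 to 1, of the picture: columns of its width, rows of its height, round what is visible of it).
- models.spot_point(camera, thing): "point" ([column, row] as shares, 0 to 1, of the picture: columns of its width, rows of its height: a listed point, or the origin of a listed thing).
The state is a dict: "time_s": time; "joint_positions": joint angles; "qvel": joint speeds; "tau": joint torques, N m; "position": TCP position; "tcp_rot": TCP orientation; "force": force on the tool from outside, world axes, zero at the start; "moment": the same for the moment, N m; "opening": opening from 0.0 (shut) to 1.0 (fully open).
Only numpy, scipy, OpenCV 4.12 (cv2) and the standard library are available. Lean on these libraries where they do the work, as an engineer would, in place of code of your own. Each camera call takes 0.05 s, during which the arm holds its last target. There are 200 camera calls.

### The job

Lock the stop screw of the green sanding fixture. Slide the wooden wedge, flat along the aluminium fence, thin end first, until it is snug between the fence and the screw's blue arm so that the arm cannot turn clockwise; then push the red lever of the brass jam nut round clockwise (seen from above) until the spring washer under the nut is pressed flat and the lever comes up firm, without forcing it. The screw must keep its setting (its blue arm stays where it is), the wedge stays in place, nothing else is disturbed, and the lever is let go at the end.

Things in the scene. Friction and masses are not known exactly. Their poses are not given: they have to be found in the camera images.
- fixture: fixed fixture, origin on the vertical screw axis, on the bench. Base plate 10 mm thick, x -75 to 75, y -85 to 375 mm. Green bridge over the screw (|x| under 42, y -51 to 43, top at z 74 mm) on an upright web at y = -43 mm. Aluminium fence along y from 5 to 360 mm, inner face (facing -x, towards the wedge) at x = 41 mm, top at z = 35 mm
- screw: upright adjusting screw, 24 mm thick, top at z 125 mm, with a blue holding arm under the bridge (its y axis, within 0.08 rad of the fixture's +y; z 20 to 40 mm). Origin on the axis, on the bench. Turning it takes 0.8 N m; the nut grips its thread with 1.15 N m, so unless the arm is held, turning the nut drags the screw along clockwise, the arm's end going towards the fence
- setting_tip (a point): middle of the end of the screw's blue arm, 120 mm from the axis, 30 mm above the bench; the arm is 18 mm wide. Shows the setting. Turning the arm takes about 7 N here
- jam_nut: brass hexagonal jam nut, 58 mm over flats, z 80 to 100 mm, on the screw above the bridge, carrying a red lever: a plain bar 16 mm wide, z 83 to 101 mm, its end 150 mm from the axis. Origin on the axis at bench height. Clockwise from above tightens; it stays where it is left. Pushing with more than 40 N damages the thread
- lever_push (a point): point inside the red lever on its centre line, 110 mm from the screw axis (the nut's origin), 92 mm above the bench: push sideways here. Turning takes about 10 N here; at an angle not known beforehand, 0.7 to 1.9 rad from the start, the washer bites and the push rises over the next 0.35 rad to about 15 N, then the lever stops solid
- washer: steel spring washer between nut and bridge, 57 mm across, z 74 to 80 mm, hidden under the nut. Origin on the axis at bench height. Flat, it bears on the nut with about 2.8 N; over 1.6 N is tight enough
- wedge: loose pale wooden wedge, 170 mm long (its y), 40 mm high, 0.2 to 0.4 kg, on the base plate, thin end (-y) towards the screw. Origin: middle of its length and greatest width, underside. Flat side x = +26 mm, facing the fence; slope on -x: 12 mm wide at y = -85, 52 mm at y = +85. Snug, its slope meets the fence-side corner of the arm's end; 6 N or more above plain sliding would turn the arm
- sanding_block: cork sanding block with a red sole, 70 x 115 x 35 mm, bystander
- tape_roll: yellow roll of tape lying flat, 100 mm across, 25 mm high, bystander
- offcut: dark wood offcut 60 x 140 x 22 mm, bystander
- screwdriver: screwdriver lying flat, bystander
Things that resemble listed ones, but are neither listed nor needed, are in the scene too. What is shaped like the wedge but pink is not meant.

How it is judged:
By the outcome, as a careful person would: the job done as asked, in the order asked, and still so for the second after the job is handed in, with the robot touching nothing.
It also fails if it takes over 70 s, if anything falls off the work surface, if the arm or the gripper's body presses on something with over 40 N, if the wrist force passes 120 N, or if a joint passes its speed limit or range.

## Working session

There is one attempt and no reset: what is moved stays moved. The work goes in short steps, Python scripts to look and compute and a tool call to move; the robot and the scene stay as the last step left them, time stands still between calls to the robot, and variables do not carry over. Pictures are saved under pics/ and viewed, about 8 in all and at most 12, crops included, and the job is handed in when it is done.

Besides the shell and the picture viewer there is one more tool, called after "Request:" in YAML: its name, and indented under it one key for each argument. arm_command: Moves the arm, as the interface text tells. Shift numbers are shares of 0.08 m and turn numbers shares of 60 degrees, none past 1 either way. Its arguments: {"type":"object","properties":{"translation":{"type":"array"},"rotation":{"type":"array"},"grip":{"type":"array"}},"required":["translation","rotation","grip"]}

```bash
mkdir -p pics; cat > h.py <<'E'
import numpy as np, cv2
from rig import bot, eyes, models
def cam(name):
    s=bot.read_state(); c=eyes.capture(name)
    K=np.array(c["mtx"]);D=np.array(c["dist_coeffs"])
    if name=="wrist":
        T=np.eye(4);T[:3,:3]=s["tcp_rot"];T[:3,3]=s["position"]
        M=np.linalg.inv(T@np.array(c["hand_eye"])); R=M[:3,:3];t=M[:3,3]
    else:
        R=cv2.Rodrigues(np.array(c["rvec"],float))[0];t=np.array(c["tvec"],float).ravel()
    return dict(img=c["image"],K=K,D=D,R=R,t=t)
def toz(c,uv,z):
    p=cv2.undistortPoints(np.array([[uv]],float),c["K"],c["D"])[0,0]
    d=c["R"].T@np.array([p[0],p[1],1]);o=-c["R"].T@c["t"]
    return o+d*(z-o[2])/d[2]
def proj(c,P):
    return cv2.projectPoints(np.array(P,float).reshape(-1,3),cv2.Rodrigues(c["R"])[0],c["t"],c["K"],c["D"])[0][:,0]
E
cat > a.py <<'E'
from h import *
s=bot.read_state();print(s["time_s"],s["position"],np.round(s["tcp_rot"],3),s["force"],s["opening"],bot.tip_extent)
Z=dict(fixture=0,screw=0,setting_tip=.03,jam_nut=0,lever_push=.092,wedge=.01,washer=0)
for n in ["top","side"]:
    c=cam(n);cv2.imwrite(f"pics/{n}0.png",cv2.resize(c["img"],(800,600)))
    print(n,"cam at",np.round(-c["R"].T@c["t"],3))
    for th,z in Z.items():
        for r in models.spot_point(n,th)[:2]:
            uv=np.array(r["point"])*[512,384]
            print(th,round(r["conf"],2),np.round(uv),np.round(toz(c,uv,z),4))
E
python3 a.py
```

```text
0.0 [0.17286696 0.5999042  0.24353918] [[ 0.961 -0.001  0.277]
 [-0.277 -0.002  0.961]
 [-0.    -1.    -0.002]] [ 0.22413329 -0.20906596 -0.6271146 ] 0.999870983236198 0.022
top cam at [0.224 0.034 1.49 ]
fixture 0.69 [293. 183.] [ 0.5258 -0.0956  0.    ]
screw 0.61 [288. 182.] [ 0.529 -0.079  0.   ]
setting_tip 0.71 [293. 182.] [ 0.5218 -0.0946  0.03  ]
setting_tip 0.57 [253. 184.] [0.5164 0.0406 0.03  ]
jam_nut 0.81 [286. 178.] [ 0.5416 -0.0728  0.    ]
jam_nut 0.59 [302. 145.] [ 0.6571 -0.1288  0.    ]
lever_push 0.92 [298. 145.] [ 0.6325 -0.1077  0.092 ]
wedge 0.91 [128. 137.] [0.688  0.4661 0.01  ]
wedge 0.87 [338. 261.] [ 0.2636 -0.2368  0.01  ]
side cam at [ 0.118 -1.07   1.06 ]
fixture 0.73 [238. 158.] [0.5005 0.3865 0.    ]
screw 0.58 [286. 235.] [ 0.5251 -0.086   0.    ]
setting_tip 0.77 [270. 206.] [0.5122 0.036  0.03  ]
jam_nut 0.58 [284. 234.] [ 0.5218 -0.0784  0.    ]
lever_push 0.73 [322. 212.] [ 0.6356 -0.1132  0.092 ]
wedge 0.97 [219. 296.] [ 0.2558 -0.2624  0.01  ]
wedge 0.94 [258. 190.] [0.5083 0.154  0.01  ]
```

View pics/top0.png

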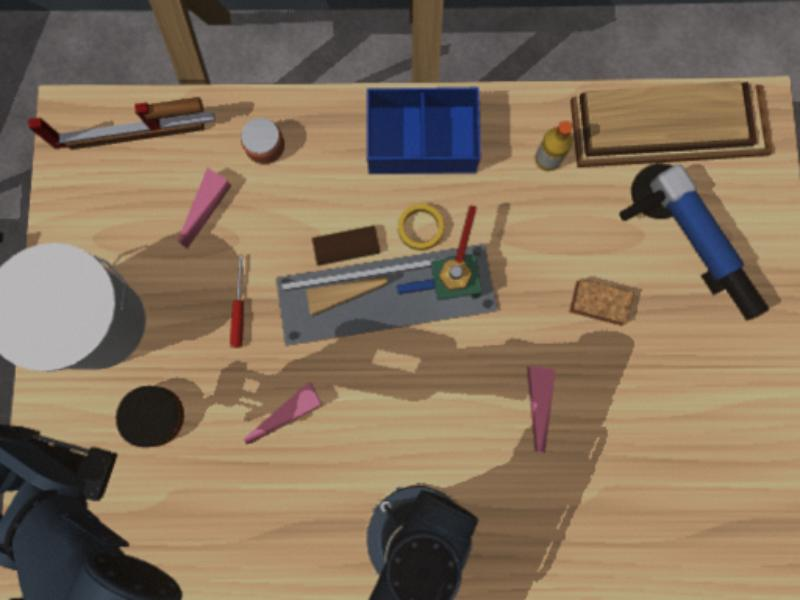

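View pics/side0.png

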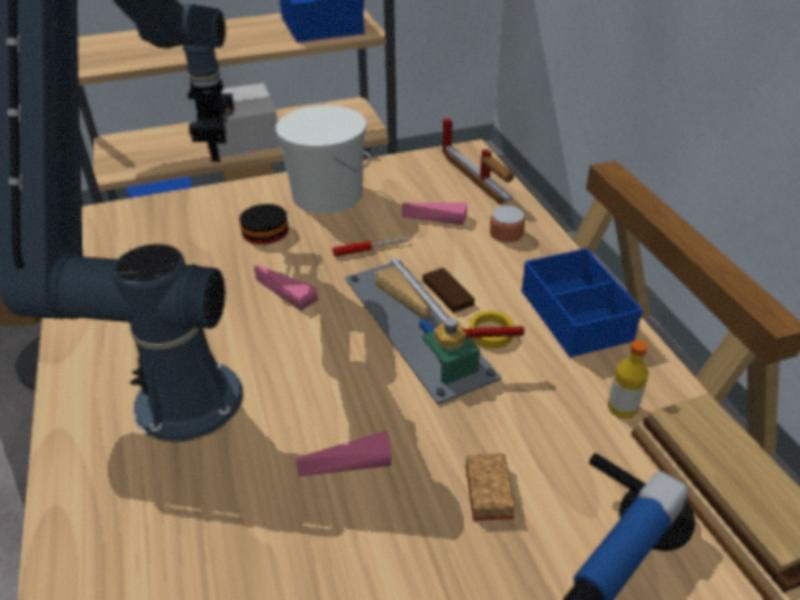

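The top view shows the pale wedge at about (310–388, 280–305) on the fixture, thin end to the right towards the blue arm. The fence is above it, and the lever points up at (470, 210). Fixture yaw is about +7.5°, with the axis near (0.53, -0.08). The side view agrees. I'll bring the wrist camera over the fixture next.

Request:
arm_command:
  translation:
    - [0,-0.4,0]
    - [0,-0.8,0]
    - [0,-1,0]
    - [0,-1,0]
  rotation:
    - [0,-0.1,0]
    - [0,-0.2,0]
    - [0,-0.3,0]
    - [0,-0.39,0]
  grip: [1,1,1,1]

```text
time_s: 1.2
position: [0.1739, 0.6021, 0.3283]
tcp_rot: [[0.991, 0.003, -0.131], [0.131, 0.006, 0.991], [0.004, -1.0, 0.006]]
force: [-0.5, 0.8, -0.2]
opening: 0.719
```

Request:
arm_command:
  translation:
    - [0.2,-0.2,-0.5]
    - [0.4,-0.5,-1]
    - [0.4,-0.5,-1]
  rotation:
    - [0,0,0]
    - [0,0,0]
    - [0,0,0]
  grip: [1,1,1]

```text
time_s: 1.5
position: [0.2176, 0.5232, 0.3679]
tcp_rot: [[0.992, 0.004, -0.124], [0.124, 0.003, 0.992], [0.005, -1.0, 0.002]]
force: [1.0, 0.6, 1.1]
opening: 0.447
```

Request:
arm_command:
  translation:
    - [0.2,0,-0.5]
    - [0.45,0,-1]
    - [0.45,0,-1]
  rotation:
    - [0,0,0]
    - [0,0,0]
    - [0,0,0]
  grip: [1,1,1]

```text
time_s: 1.8
position: [0.2627, 0.4476, 0.3644]
tcp_rot: [[0.992, 0.0, -0.123], [0.123, -0.002, 0.992], [0.0, -1.0, -0.002]]
force: [0.3, 0.1, 0.2]
opening: 0.173
```

Request:
arm_command:
  translation:
    - [0.2,0,-0.5]
    - [0.45,0,-1]
    - [0.45,0,-1]
  rotation:
    - [0,0,0]
    - [0,0,0]
    - [0,0,0]
  grip: [1,1,1]

```text
time_s: 2.1
position: [0.3088, 0.3736, 0.3644]
tcp_rot: [[0.992, 0.001, -0.122], [0.122, -0.001, 0.992], [0.001, -1.0, -0.001]]
force: [0.4, 1.0, 0.1]
opening: 0.011
```

Request:
arm_command:
  translation:
    - [0.2,0,-0.5]
    - [0.45,0,-1]
    - [0.45,0,-1]
  rotation:
    - [0,0,0]
    - [0,0,0]
    - [0,0,0]
  grip: [1,1,1]

```text
time_s: 2.4
position: [0.3551, 0.2993, 0.3645]
tcp_rot: [[0.992, 0.001, -0.122], [0.122, -0.001, 0.992], [0.001, -1.0, -0.001]]
force: [0.0, 0.6, 0.1]
opening: 0.004
```

Request:
arm_command:
  translation:
    - [0.2,0,-0.5]
    - [0.45,0,-1]
    - [0.45,0,-1]
    - [0.45,0,-1]
  rotation:
    - [0,0,0]
    - [0,0,0]
    - [0,0,0]
    - [0,0,0]
  grip: [1,1,1,1]

```text
time_s: 2.8
position: [0.3988, 0.2271, 0.3644]
tcp_rot: [[0.992, -0.001, -0.126], [0.126, 0.002, 0.992], [-0.001, -1.0, 0.002]]
force: [-0.8, -0.1, -0.1]
opening: 0.004
```

```bash
cat > b.py <<'E'
from h import *
import sys
n=sys.argv[1]
s=bot.read_state();print(s["time_s"],s["position"],np.round(s["tcp_rot"],3),s["force"])
c=cam("wrist");np.save(f"pics/{n}.npy",c,allow_pickle=True)
print("cam at",np.round(-c["R"].T@c["t"],3),c["R"][2])
cv2.imwrite(f"pics/{n}.png",cv2.resize(c["img"],(800,600),interpolation=cv2.INTER_CUBIC))
for th,z in dict(fixture=0,screw=0,setting_tip=.03,jam_nut=0,lever_push=.092,wedge=.01).items():
    for r in models.spot_point("wrist",th)[:2]:
        uv=np.array(r["point"])*[512,384]
        print(th,round(r["conf"],2),np.round(uv),np.round(toz(c,uv,z),4))
E
python3 b.py w1
```

```text
2.8 [0.39878667 0.22713802 0.36438004] [[ 0.992 -0.001 -0.126]
 [ 0.126  0.002  0.992]
 [-0.001 -1.     0.002]] [-0.82570264 -0.05938443 -0.14545987]
cam at [0.323 0.217 0.505] [ 0.27272322  0.03525937 -0.96144621]
fixture 0.94 [ 94. 205.] [ 0.5269 -0.0845  0.    ]
fixture 0.46 [322. 216.] [0.4932 0.3765 0.    ]
screw 0.91 [ 95. 209.] [ 0.536  -0.0822  0.    ]
setting_tip 0.96 [147. 213.] [0.5188 0.0365 0.03  ]
jam_nut 0.68 [ 95. 206.] [ 0.5287 -0.0821  0.    ]
wedge 0.73 [296.  81.] [0.2503 0.2821 0.01  ]
```

View pics/w1.png

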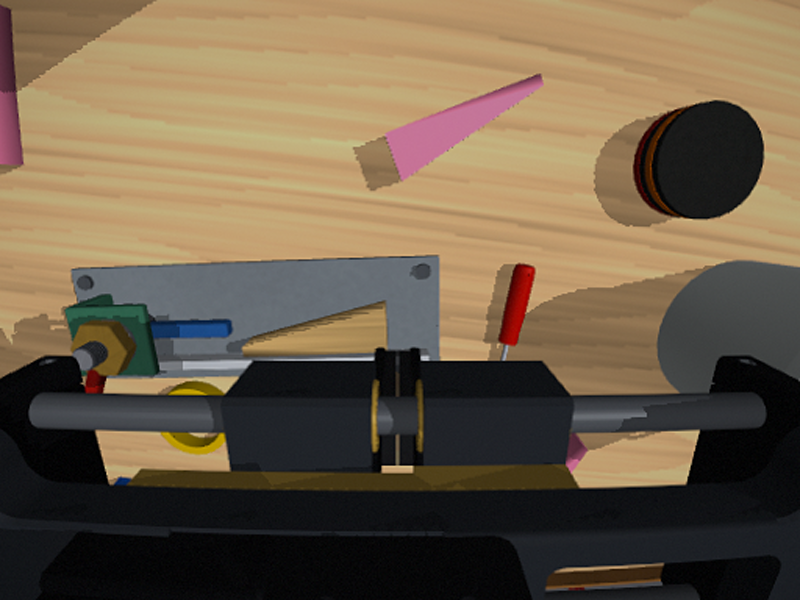

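The wrist view shows plate corners at (72, 270) and (438, 256). The wedge is at (245–387, 303–357), already close to the fence, and the arm end is at (231, 328). I'll fit the fixture yaw and wedge corners from these.

```bash
python3 - <<'E'
from h import *
c=np.load("pics/w1.npy",allow_pickle=True).item()
q=lambda u,v,z:toz(c,[u*.64,v*.64],z)
A=q(72,270,.01);B=q(438,256,.01)
d=(B-A)[:2];L=np.hypot(*d);ey=d/L;ex=np.array([ey[1],-ey[0]])
mid=(A+B)[:2]/2; O=mid+ex*.075-ey*.145
print("len",L,"ey",ey,"yaw",np.degrees(np.arctan2(-ey[0],ey[1])),"O",O)
for n,u,v,z in [("wedge thick top slope",387,303,.05),("thick top flat",387,355,.05),("thin",245,352,.05),("thick slope bottom",387,312,.01),("arm end near top",231,320,.04),("arm end far top",231,335,.04),("screw top",86,355,.125),("bolt1",85,283,.01)]:
    P=q(u,v,z)[:2]; print(n,np.round(P,4),"fix",np.round([(P-O)@ex,(P-O)@ey],4))
E
```

```text
len 0.45561747495351657 ey [-0.15834994  0.98738305] yaw 9.111133804455331 O [ 0.53015224 -0.08038398]
wedge thick top slope [0.4512 0.222 ] fix [-0.0301  0.3111]
thick top flat [0.514  0.2296] fix [0.0332 0.3086]
thin [0.5317 0.063 ] fix [0.0243 0.1413]
thick slope bottom [0.4739 0.2239] fix [-0.0074  0.3093]
arm end near top [0.4977 0.042 ] fix [-0.0126  0.126 ]
arm end far top [0.5166 0.0423] fix [0.0061 0.1233]
screw top [ 0.523  -0.0764] fix [-0.0064  0.005 ]
bolt1 [ 0.4841 -0.1578] fix [-0.0578 -0.0691]
```

Request:
arm_command:
  translation:
    - [0.2,0.4,-0.5]
    - [0.42,0.8,-1]
    - [0.42,1,-1]
    - [0.42,1,-1]
  rotation:
    - [0,-0.03,0]
    - [0,-0.03,0]
    - [0,-0.03,0]
    - [0,-0.03,0]
  grip: [1,1,1,1]

```text
time_s: 3.55
position: [0.4408, 0.1502, 0.2821]
tcp_rot: [[0.988, -0.007, -0.156], [0.156, -0.0, 0.988], [-0.007, -1.0, 0.001]]
force: [-0.1, 0.6, 0.7]
opening: 0.008
```

Request:
arm_command:
  translation:
    - [0,0.5,0]
    - [0,1,0]
    - [0,1,0]
  rotation:
    - [0,0,0]
    - [0,0,0]
    - [0,0,0]
  grip: [1,1,1]

```text
time_s: 3.85
position: [0.4389, 0.1517, 0.2019]
tcp_rot: [[0.987, -0.009, -0.159], [0.159, -0.001, 0.987], [-0.009, -1.0, 0.001]]
force: [-0.6, -0.2, -0.1]
opening: 0.003
```

Request:
arm_command:
  translation:
    - [0,0.5,0]
    - [0,1,0]
    - [0,1,0]
  rotation:
    - [0,0,0]
    - [0,0,0]
    - [0,0,0]
  grip: [1,1,1]

```text
time_s: 4.15
position: [0.4403, 0.1516, 0.1228]
tcp_rot: [[0.987, -0.007, -0.159], [0.159, -0.001, 0.987], [-0.007, -1.0, 0.001]]
force: [0.1, -0.2, -0.5]
opening: 0.006
```

Request:
arm_command:
  translation:
    - [0,0.3,0]
    - [0,0.6,0]
    - [0,0.6,0]
    - [0,0.6,0]
  rotation:
    - [0,0,0]
    - [0,0,0]
    - [0,0,0]
    - [0,0,0]
  grip: [1,1,1,1]

```text
time_s: 4.55
position: [0.4436, 0.1516, 0.0787]
tcp_rot: [[0.987, 0.003, -0.159], [0.159, 0.0, 0.987], [0.003, -1.0, -0.0]]
force: [0.9, 0.2, 0.1]
opening: 0.007
```

```bash
python3 b.py w2
```

```text
4.55 [0.4435899  0.15161402 0.07873004] [[ 0.987  0.003 -0.159]
 [ 0.159  0.     0.987]
 [ 0.003 -1.    -0.   ]] [0.92935093 0.21905949 0.06024458]
cam at [0.368 0.139 0.219] [ 0.27513486  0.04328432 -0.96043078]
setting_tip 0.67 [104. 281.] [0.5154 0.035  0.03  ]
wedge 0.63 [466.   1.] [0.2591 0.2765 0.01  ]
```

View pics/w2.png

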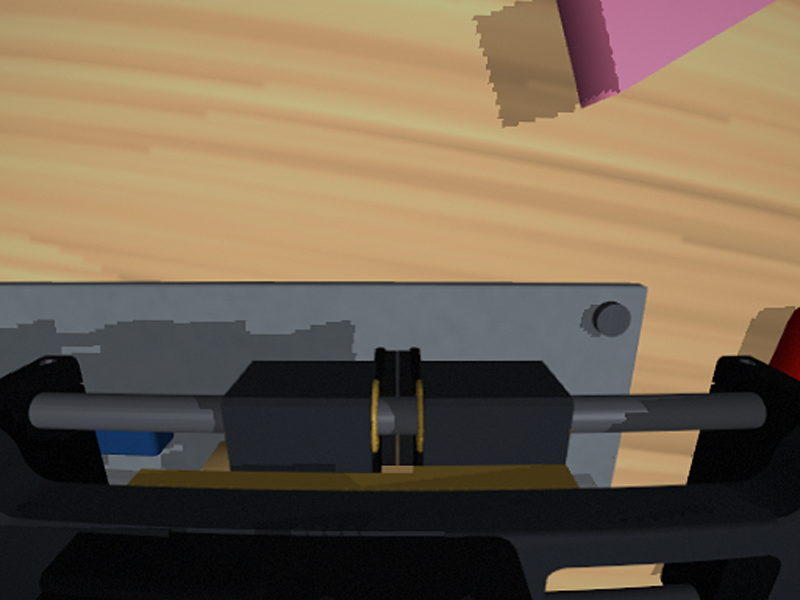

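The edge of the plate is parallel to the tool x-axis view, so the yaw of 9.1° is confirmed. The wedge is hidden behind the fingers at about (215, 455). Next I descend and push it against the fence.

Request:
arm_command:
  translation:
    - [0,0.25,0]
    - [0,0.45,0]
    - [0,0.45,0]
    - [0.2,0.45,0]
    - [0.35,0.45,0]
  rotation:
    - [0,0,0]
    - [0,0,0]
    - [0,0,0]
    - [0,0,0]
    - [0,0,0]
  grip: [1,1,1,1,1]

```text
time_s: 5.4
position: [0.4708, 0.1556, 0.0411]
tcp_rot: [[0.987, 0.001, -0.158], [0.158, 0.0, 0.987], [0.001, -1.0, -0.0]]
force: [-0.0, 0.5, -1.0]
opening: 0.005
```

Request:
arm_command:
  translation:
    - [0.03,0,0]
    - [0.06,0,0]
    - [0.09,0,0]
    - [0.12,0,0]
    - [0.12,0,0]
  rotation:
    - [0,0,0]
    - [0,0,0]
    - [0,0,0]
    - [0,0,0]
    - [0,0,0]
  grip: [1,1,1,1,1]

```text
time_s: 5.9
position: [0.479, 0.1571, 0.0406]
tcp_rot: [[0.987, -0.0, -0.158], [0.158, 0.0, 0.987], [-0.0, -1.0, 0.0]]
force: [-2.5, -0.2, 0.4]
opening: 0.009
```

Request:
arm_command:
  translation:
    - [0.02,0,0]
    - [0.04,0,0]
    - [0.06,0,0]
    - [0.06,0,0]
  rotation:
    - [0,0,0]
    - [0,0,0]
    - [0,0,0]
    - [0,0,0]
  grip: [1,1,1,1]

```text
time_s: 6.3
position: [0.4824, 0.1573, 0.0404]
tcp_rot: [[0.987, -0.004, -0.159], [0.159, -0.001, 0.987], [-0.004, -1.0, -0.0]]
force: [-4.1, -1.7, 3.6]
opening: 0.008
```

Request:
arm_command:
  translation:
    - [0.02,0,0]
    - [0.04,0,0]
    - [0.04,0,0]
  rotation:
    - [0,0,0]
    - [0,0,0]
    - [0,0,0]
  grip: [1,1,1]

```text
time_s: 6.6
position: [0.4833, 0.1574, 0.0404]
tcp_rot: [[0.987, -0.009, -0.159], [0.159, -0.002, 0.987], [-0.009, -1.0, -0.0]]
force: [-7.3, -4.2, 5.8]
opening: 0.005
```

The wedge is against the fence: the contact geometry agrees within about 1 mm and the force is rising. I'll go round to the thick end.

Request:
arm_command:
  translation:
    - [-0.1,0,0]
    - [-0.5,0,0]
    - [-0.5,-0.25,0]
    - [-0.5,-0.5,0.4]
    - [-0.5,-0.5,0.9]
  rotation:
    - [0,0,0]
    - [0,0,0]
    - [0,0,0]
    - [0,0,0]
    - [0,0,0]
  grip: [1,1,1,1,1]

```text
time_s: 7.1
position: [0.4398, 0.2235, 0.0827]
tcp_rot: [[0.988, 0.008, -0.154], [0.154, 0.002, 0.988], [0.009, -1.0, 0.001]]
force: [1.0, 0.3, -0.6]
opening: 0.003
```

Request:
arm_command:
  translation:
    - [0,0,0.5]
    - [0.3,0,0.5]
    - [0.6,0,0.5]
    - [0.6,0,0.5]
  rotation:
    - [0,0,0]
    - [0,0,0]
    - [0,0,0]
    - [0,0,0]
  grip: [1,1,1,1]

```text
time_s: 7.5
position: [0.4829, 0.272, 0.0813]
tcp_rot: [[0.987, 0.01, -0.158], [0.158, 0.003, 0.987], [0.01, -1.0, 0.002]]
force: [-0.2, -0.3, -0.3]
opening: 0.006
```

```bash
python3 b.py w3; python3 - <<'E'
from h import *
P=bot.read_state()["position"][:2]-np.array([.53015,-.08038]);print(P@[.9874,.1583],P@[-.1583,.9874])
E
```

```text
7.5 [0.48293583 0.27202396 0.08131441] [[ 0.987  0.01  -0.158]
 [ 0.158  0.003  0.987]
 [ 0.01  -1.     0.002]] [-0.18034331 -0.27649186 -0.32507946]
cam at [0.407 0.259 0.221] [ 0.28169951  0.0458563  -0.95840627]
screw 0.48 [368. 236.] [0.4932 0.3784 0.    ]
wedge 0.95 [ 97. 218.] [0.5099 0.1379 0.01  ]
wedge 0.46 [114. 309.] [0.6038 0.1527 0.01  ]
0.0022978578184809197 0.35419307407442074
```

View pics/w3.png

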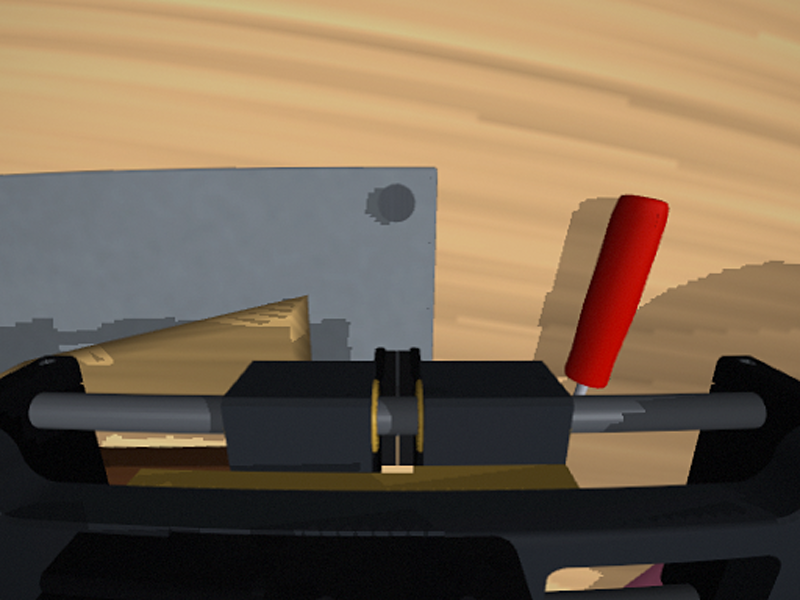

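The wedge is flush against the fence, with the end corner at (307, 297). Next: descend behind the thick end, then push.

Request:
arm_command:
  translation:
    - [0.24,0,-0.15]
    - [0.24,0.25,-0.15]
    - [0.24,0.5,-0.15]
    - [0.24,0.5,-0.15]
  rotation:
    - [0,0,0]
    - [0,0,0]
    - [0,0,0]
    - [0,0,0]
  grip: [1,1,1,1]

```text
time_s: 8.25
position: [0.4961, 0.2605, 0.0386]
tcp_rot: [[0.987, -0.005, -0.158], [0.158, -0.001, 0.987], [-0.005, -1.0, -0.001]]
force: [-1.1, -0.6, -0.4]
opening: 0.004
```

Request:
arm_command:
  translation:
    - [0,0,-0.08]
    - [0,0,-0.15]
    - [0,0,-0.2]
    - [0,0,-0.25]
    - [0,0,-0.3]
  rotation:
    - [0,0,0]
    - [0,0,0]
    - [0,0,0]
    - [0,0,0]
    - [0,0,0]
  grip: [1,1,1,1,1]

```text
time_s: 8.75
position: [0.5024, 0.2375, 0.0412]
tcp_rot: [[0.987, 0.001, -0.158], [0.158, 0.001, 0.987], [0.001, -1.0, 0.001]]
force: [0.2, 2.7, 0.4]
opening: 0.006
```

Request:
arm_command:
  translation:
    - [0,0,-0.08]
    - [0,0,-0.16]
    - [0,0,-0.24]
    - [0,0,-0.32]
    - [0,0,-0.4]
  rotation:
    - [0,0,0]
    - [0,0,0]
    - [0,0,0]
    - [0,0,0]
    - [0,0,0]
  grip: [1,1,1,1,1]

```text
time_s: 9.25
position: [0.5074, 0.206, 0.041]
tcp_rot: [[0.987, 0.001, -0.158], [0.158, 0.001, 0.987], [0.001, -1.0, 0.001]]
force: [-0.6, 4.9, 5.2]
opening: 0.003
```

Request:
arm_command:
  translation:
    - [0,0,-0.08]
    - [0,0,-0.16]
    - [0,0,-0.24]
    - [0,0,-0.32]
    - [0,0,-0.4]
  rotation:
    - [0,0,0]
    - [0,0,0]
    - [0,0,0]
    - [0,0,0]
    - [0,0,0]
  grip: [1,1,1,1,1]

```text
time_s: 9.75
position: [0.5124, 0.1743, 0.041]
tcp_rot: [[0.987, 0.001, -0.158], [0.158, 0.001, 0.987], [0.001, -1.0, 0.001]]
force: [-0.9, 4.1, 6.8]
opening: 0.005
```

Request:
arm_command:
  translation:
    - [0,0,-0.05]
    - [0,0,-0.1]
    - [0,0,-0.15]
    - [0,0,-0.15]
  rotation:
    - [0,0,0]
    - [0,0,0]
    - [0,0,0]
    - [0,0,0]
  grip: [1,1,1,1]

```text
time_s: 10.15
position: [0.5142, 0.162, 0.0406]
tcp_rot: [[0.987, 0.0, -0.158], [0.158, -0.0, 0.987], [0.0, -1.0, -0.0]]
force: [-0.1, 1.6, 2.0]
opening: 0.008
```

```bash
python3 b.py w4; python3 - <<'E'
from h import *
P=bot.read_state()["position"][:2]-np.array([.53015,-.08038]);print(P@[.9874,.1583],P@[-.1583,.9874])
E
```

```text
10.15 [0.51419755 0.16198059 0.04064769] [[ 0.987  0.    -0.158]
 [ 0.158 -0.     0.987]
 [ 0.    -1.    -0.   ]] [-0.14661925  1.61428958  2.04242822]
cam at [0.439 0.149 0.181] [ 0.27243194  0.04247099 -0.96123725]
setting_tip 0.57 [ 57. 214.] [0.5131 0.0363 0.03  ]
wedge 0.75 [114. 219.] [0.5199 0.0636 0.01  ]
0.022145617546195786 0.24224945876131956
```

View pics/w4.png

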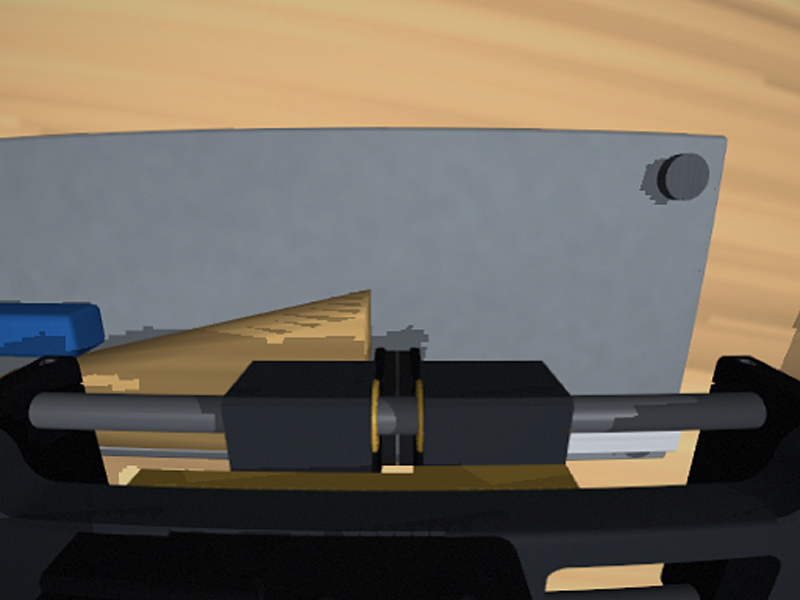

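The wedge is straight on the fence. Its slope, at about (90, 350), is near the arm's end corner at (100, 350). I'll slow down from here.

Request:
arm_command:
  translation:
    - [0,0,-0.03]
    - [0,0,-0.06]
    - [0,0,-0.09]
    - [0,0,-0.09]
  rotation:
    - [0,0,0]
    - [0,0,0]
    - [0,0,0]
    - [0,0,0]
  grip: [1,1,1,1]

```text
time_s: 10.9
position: [0.5151, 0.1551, 0.0405]
tcp_rot: [[0.987, -0.0, -0.158], [0.158, -0.0, 0.987], [-0.0, -1.0, -0.0]]
force: [-0.7, -0.4, -0.1]
opening: 0.007
```

Request:
arm_command:
  translation:
    - [0,0,-0.03]
    - [0,0,-0.06]
    - [0,0,-0.06]
  rotation:
    - [0,0,0]
    - [0,0,0]
    - [0,0,0]
  grip: [1,1,1]

```text
time_s: 11.2
position: [0.5159, 0.1504, 0.0406]
tcp_rot: [[0.987, -0.0, -0.158], [0.158, -0.0, 0.987], [-0.0, -1.0, -0.0]]
force: [-0.5, 0.5, -0.1]
opening: 0.006
```

Request:
arm_command:
  translation:
    - [0,0,-0.02]
    - [0,0,-0.04]
    - [0,0,-0.04]
  rotation:
    - [0,0,0]
    - [0,0,0]
    - [0,0,0]
  grip: [1,1,1]

```text
time_s: 11.5
position: [0.5165, 0.1474, 0.0406]
tcp_rot: [[0.987, -0.0, -0.158], [0.158, -0.0, 0.987], [-0.0, -1.0, -0.0]]
force: [-0.1, 0.8, 1.5]
opening: 0.01
```

Request:
arm_command:
  translation:
    - [0,0,-0.02]
    - [0,0,-0.04]
    - [0,0,-0.04]
  rotation:
    - [0,0,0]
    - [0,0,0]
    - [0,0,0]
  grip: [1,1,1]

```text
time_s: 11.8
position: [0.517, 0.1442, 0.0406]
tcp_rot: [[0.987, -0.0, -0.158], [0.158, -0.0, 0.987], [-0.0, -1.0, -0.0]]
force: [-0.5, 1.1, -0.3]
opening: 0.006
```

Request:
arm_command:
  translation:
    - [0,0,-0.015]
    - [0,0,-0.03]
    - [0,0,-0.03]
  rotation:
    - [0,0,0]
    - [0,0,0]
    - [0,0,0]
  grip: [1,1,1]

```text
time_s: 12.1
position: [0.5173, 0.1419, 0.0405]
tcp_rot: [[0.987, -0.0, -0.158], [0.158, -0.0, 0.987], [-0.0, -1.0, -0.0]]
force: [-0.1, 1.5, -0.2]
opening: 0.008
```

```bash
python3 b.py w5 | tail -3; python3 - <<'E'
from h import *
im=cv2.imread("pics/w5.png")[230:480,0:400];a=cv2.imread("pics/w4.png")[230:480,0:400]
cv2.imwrite("pics/w45.png",np.vstack([a,im]))
E
```

```text
cam at [0.442 0.129 0.181] [ 0.27213139  0.04269855 -0.9613123 ]
setting_tip 0.76 [ 89. 213.] [0.5125 0.0375 0.03  ]
wedge 0.71 [113. 223.] [0.5262 0.043  0.01  ]
```

View pics/w45.png

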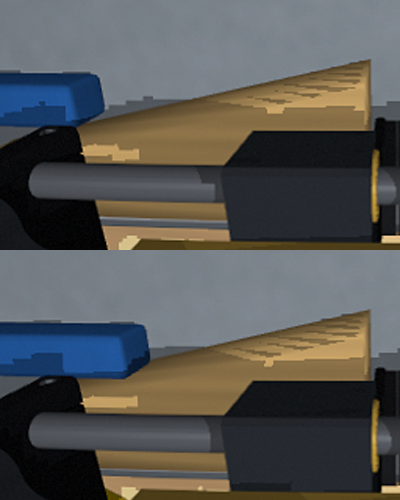

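The lower crop shows the arm's corner now overlapping the line of the slope, so the gap is only a few mm. I'll use fine steps.

Request:
arm_command:
  translation:
    - [0,0,-0.01]
    - [0,0,-0.02]
    - [0,0,-0.02]
  rotation:
    - [0,0,0]
    - [0,0,0]
    - [0,0,0]
  grip: [1,1,1]

```text
time_s: 12.75
position: [0.5177, 0.1405, 0.0406]
tcp_rot: [[0.987, 0.0, -0.158], [0.158, 0.0, 0.987], [0.0, -1.0, 0.0]]
force: [0.7, 0.9, -0.2]
opening: 0.009
```

Request:
arm_command:
  translation:
    - [0,0,-0.01]
    - [0,0,-0.02]
    - [0,0,-0.02]
  rotation:
    - [0,0,0]
    - [0,0,0]
    - [0,0,0]
  grip: [1,1,1]

```text
time_s: 13.05
position: [0.5178, 0.1394, 0.0406]
tcp_rot: [[0.987, 0.0, -0.158], [0.158, 0.001, 0.987], [0.0, -1.0, 0.001]]
force: [0.4, 5.3, -0.3]
opening: 0.008
```

Request:
arm_command:
  translation:
    - [0,0,-0.01]
    - [0,0,-0.01]
  rotation:
    - [0,0,0]
    - [0,0,0]
  grip: [1,1]

```text
time_s: 13.25
position: [0.5179, 0.139, 0.0406]
tcp_rot: [[0.987, 0.0, -0.158], [0.158, 0.001, 0.987], [0.0, -1.0, 0.001]]
force: [0.0, 7.2, 0.5]
opening: 0.007
```

Request:
arm_command:
  translation:
    - [0,0,-0.01]
    - [0,0,-0.01]
  rotation:
    - [0,0,0]
    - [0,0,0]
  grip: [1,1]

```text
time_s: 13.45
position: [0.5179, 0.1387, 0.0406]
tcp_rot: [[0.988, 0.0, -0.157], [0.157, 0.002, 0.988], [0.0, -1.0, 0.002]]
force: [-1.1, 8.9, -0.0]
opening: 0.004
```

Contact: the force rose from about 1 N to 8.9 N with less than 1 mm of motion, so the wedge is snug. I'll back off, rise and turn for the lever.

Request:
arm_command:
  translation:
    - [0,0,0.1]
    - [0,0,0.3]
    - [0,-0.5,0.3]
    - [0,-1,0.3]
  rotation:
    - [0,0,0]
    - [0,0,0]
    - [0,0,0]
    - [0,0,0]
  grip: [1,1,1,1]

```text
time_s: 13.85
position: [0.5131, 0.1609, 0.1199]
tcp_rot: [[0.987, -0.004, -0.16], [0.16, -0.002, 0.987], [-0.004, -1.0, -0.001]]
force: [0.5, 0.8, -0.9]
opening: 0.007
```

Request:
arm_command:
  translation:
    - [0,-0.5,0]
    - [0,-1,0]
    - [0,-1,-0.5]
    - [0,-1,-1]
    - [0,-1,-1]
  rotation:
    - [0,0,0]
    - [0,0,0]
    - [0,0,0]
    - [0,0,0]
    - [0,0,0]
  grip: [1,1,1,1,1]

```text
time_s: 14.35
position: [0.5284, 0.0779, 0.2013]
tcp_rot: [[0.988, 0.003, -0.155], [0.155, -0.003, 0.988], [0.002, -1.0, -0.003]]
force: [0.4, 0.9, 0.3]
opening: 0.01
```

```bash
python3 b.py w6; python3 a.py | grep -E "top|side|tip|lever|^wedge"; python3 -c "
from h import *;print(bot.read_state()['joint_positions'])"
```

```text
14.35 [0.5284368  0.07791579 0.20131459] [[ 0.988  0.003 -0.155]
 [ 0.155 -0.003  0.988]
 [ 0.002 -1.    -0.003]] [0.38272781 0.88507733 0.34386267]
cam at [0.453 0.066 0.342] [ 0.27496898  0.03896087 -0.96066337]
fixture 0.83 [134. 161.] [ 0.5295 -0.081   0.    ]
setting_tip 0.64 [226. 168.] [0.5142 0.0413 0.03  ]
jam_nut 0.89 [135. 160.] [ 0.5275 -0.0804  0.    ]
jam_nut 0.58 [132. 161.] [ 0.5292 -0.0838  0.    ]
lever_push 0.69 [ 70. 269.] [ 0.6394 -0.1116  0.092 ]
wedge 0.59 [227. 172.] [0.5228 0.0416 0.01  ]
wedge 0.18 [134. 160.] [ 0.5251 -0.0772  0.01  ]
top cam at [0.224 0.034 1.49 ]
setting_tip 0.85 [256. 184.] [0.5181 0.0311 0.03  ]
lever_push 0.57 [300. 142.] [ 0.6405 -0.1144  0.092 ]
wedge 0.62 [339. 262.] [ 0.2584 -0.2389  0.01  ]
wedge 0.59 [129. 134.] [0.6995 0.4644 0.01  ]
side cam at [ 0.118 -1.07   1.06 ]
setting_tip 0.63 [272. 206.] [0.521  0.0346 0.03  ]
lever_push 0.73 [321. 211.] [ 0.6338 -0.1065  0.092 ]
lever_push 0.38 [268. 206.] [ 0.4847 -0.0303  0.092 ]
wedge 0.82 [221. 294.] [ 0.2612 -0.2557  0.01  ]
wedge 0.8 [272. 210.] [0.5221 0.0363 0.01  ]
[-3.17010124e+00  2.66132832e+01  9.78808963e+01 -5.77892537e-04
  5.55022696e+01 -1.02274434e+02]
```

View pics/w6.png

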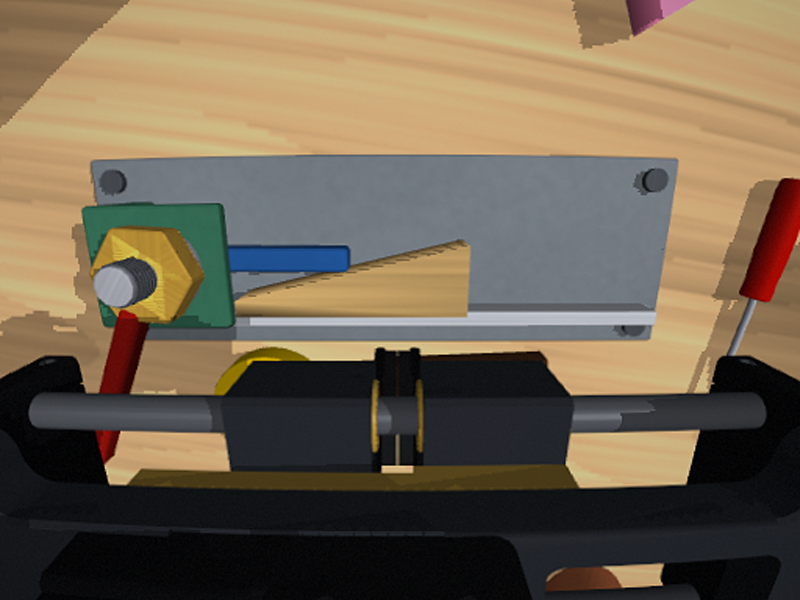

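Wedge is flat on the fence with its slope touching the end corner of the blue arm at (349, 270); the lever hangs down at (125, 380). I move to the lever, pushing with the +x face so that joint 6 stays in range.

Request:
arm_command:
  translation:
    - [0.25,0,-0.5]
    - [0.54,0,-1]
    - [0.54,0,-1]
  rotation:
    - [0,0,0]
    - [0,0,0]
    - [0,0,0]
  grip: [1,1,1]

```text
time_s: 15.8
position: [0.5872, 0.0053, 0.2012]
tcp_rot: [[0.988, 0.007, -0.154], [0.154, -0.003, 0.988], [0.007, -1.0, -0.004]]
force: [0.5, 0.3, 0.5]
opening: 0.01
```

Request:
arm_command:
  translation:
    - [0.25,0,-0.5]
    - [0.54,0,-1]
    - [0.54,0,-1]
    - [0.54,0,-1]
    - [0.54,0,-1]
  rotation:
    - [0,0.14,0]
    - [0,0.28,0]
    - [0,0.42,0]
    - [0,0.56,0]
    - [0,0.7,0]
  grip: [1,1,1,1,1]

```text
time_s: 16.3
position: [0.6372, -0.0624, 0.2001]
tcp_rot: [[0.836, -0.001, 0.549], [-0.549, 0.001, 0.836], [-0.001, -1.0, -0.0]]
force: [0.2, 0.1, -0.7]
opening: 0.003
```

Request:
arm_command:
  translation:
    - [0,0,0]
    - [0,0,0]
    - [0,0,0]
    - [0,0,0]
    - [0,0,0]
  rotation:
    - [0,0.14,0]
    - [0,0.28,0]
    - [0,0.42,0]
    - [0,0.56,0]
    - [0,0.7,0]
  grip: [1,1,1,1,1]

```text
time_s: 16.8
position: [0.6371, -0.0618, 0.2003]
tcp_rot: [[0.255, -0.001, 0.967], [-0.967, 0.0, 0.255], [-0.001, -1.0, -0.001]]
force: [-0.7, 0.7, -0.6]
opening: 0.008
```

Request:
arm_command:
  translation:
    - [0,0.3,0]
    - [0,0.5,0]
    - [0,0.5,0]
    - [0,0.5,0]
    - [0,0.5,0]
  rotation:
    - [0,0.14,0]
    - [0,0.28,0]
    - [0,0.42,0]
    - [0,0.52,0]
    - [0,0.52,0]
  grip: [1,1,1,1,1]

```text
time_s: 17.3
position: [0.6372, -0.0618, 0.1602]
tcp_rot: [[-0.277, -0.001, 0.961], [-0.961, 0.0, -0.277], [-0.0, -1.0, -0.001]]
force: [-0.0, -0.8, 0.4]
opening: 0.007
```

```bash
python3 b.py w7; python3 - <<'E'
from h import *
O=np.array([.53015,-.08038])
P=bot.read_state()["position"][:2]-O;print(np.hypot(*P),np.degrees(np.arctan2(P[1],P[0])))
for f,uv in [("w1",[(231,320),(231,335)]),("w6",[(349,248),(349,271)])]:
    c=np.load(f"pics/{f}.npy",allow_pickle=True).item()
    for u in uv:
        Q=toz(c,np.array(u)*.64,.04)[:2]-O;print(f,Q@[.9874,.1583],Q@[-.1583,.9874])
E
```

```text
17.3 [ 0.63716255 -0.06184045  0.16015759] [[-0.277 -0.001  0.961]
 [-0.961  0.    -0.277]
 [-0.    -1.    -0.001]] [-0.01679912 -0.78602816  0.36707728]
cam at [0.658 0.01  0.301] [-0.07736327 -0.26536159 -0.96104014]
fixture 0.67 [171. 224.] [ 0.5265 -0.0803  0.    ]
setting_tip 0.78 [107. 140.] [0.5086 0.0329 0.03  ]
wedge 0.64 [125. 127.] [0.5228 0.0406 0.01  ]
0.1089723831150366 9.591348750136351
w1 -0.012636350724935418 0.12602001922414593
w1 0.0060683573086449324 0.12328602359397228
w6 -0.009132384638572239 0.12059938852652345
w6 0.007810928505520021 0.12002104081264077
```

View pics/w7.png

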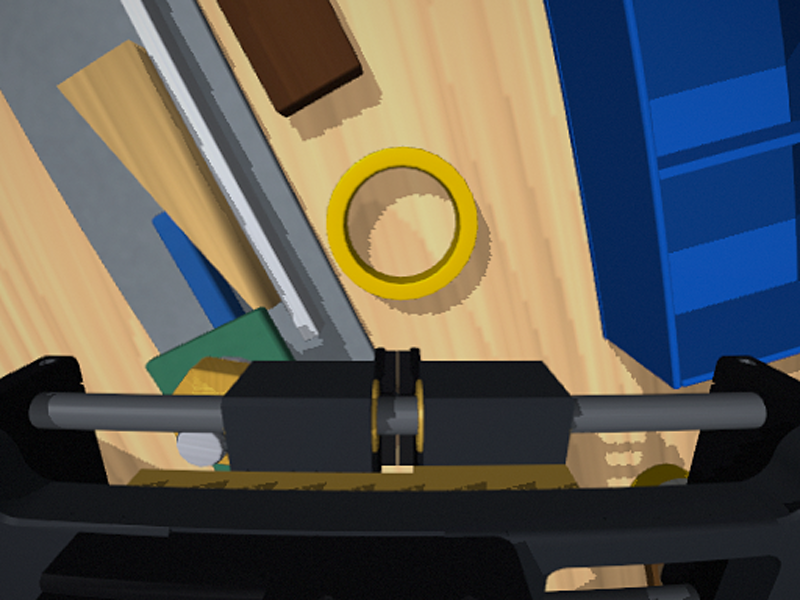

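The view shows a clear approach, with the tape at (400, 225) low and off to the side. Now I descend and make contact with the lever.

Request:
arm_command:
  translation:
    - [0,0.35,0]
    - [0,0.66,0]
    - [0.1,0.66,0]
    - [0.26,0.66,0]
    - [0.26,0.66,0]
  rotation:
    - [0,0,0]
    - [0,0,0]
    - [0,0,0]
    - [0,0,0]
    - [0,0,0]
  grip: [1,1,1,1,1]

```text
time_s: 18.15
position: [0.6325, -0.0847, 0.1091]
tcp_rot: [[-0.279, 0.002, 0.96], [-0.96, -0.001, -0.279], [0.001, -1.0, 0.003]]
force: [-0.6, 0.2, -0.0]
opening: 0.006
```

Request:
arm_command:
  translation:
    - [0.03,0,0]
    - [0.06,0,0]
    - [0.09,0,0]
    - [0.12,0,0]
  rotation:
    - [0,0,0]
    - [0,0,0]
    - [0,0,0]
    - [0,0,0]
  grip: [1,1,1,1]

```text
time_s: 18.55
position: [0.6303, -0.0893, 0.1086]
tcp_rot: [[-0.279, 0.003, 0.96], [-0.96, 0.004, -0.279], [-0.005, -1.0, 0.002]]
force: [2.7, 10.9, 2.7]
opening: 0.004
```

Request:
arm_command:
  translation:
    - [0.02,0,0]
    - [0.04,0,0]
    - [0.06,0,0]
  rotation:
    - [0,0,0]
    - [0,0,0]
    - [0,0,0]
  grip: [1,1,1]

```text
time_s: 18.85
position: [0.6297, -0.0921, 0.1087]
tcp_rot: [[-0.279, 0.005, 0.96], [-0.96, 0.006, -0.279], [-0.007, -1.0, 0.003]]
force: [4.7, 11.1, 2.5]
opening: 0.009
```

Request:
arm_command:
  translation:
    - [0.048,0,0.02]
    - [0.096,0,0.04]
    - [0.145,0,0.05]
    - [0.193,0,0.06]
    - [0.242,0,0.07]
  rotation:
    - [0,0.033,0]
    - [0,0.067,0]
    - [0,0.1,0]
    - [0,0.133,0]
    - [0,0.167,0]
  grip: [1,1,1,1,1]

```text
time_s: 19.35
position: [0.6264, -0.1105, 0.1083]
tcp_rot: [[-0.443, -0.003, 0.896], [-0.896, 0.01, -0.443], [-0.007, -1.0, -0.007]]
force: [-1.2, 14.2, 6.0]
opening: 0.005
```

Request:
arm_command:
  translation:
    - [0.048,0,0.02]
    - [0.096,0,0.04]
    - [0.145,0,0.05]
    - [0.193,0,0.06]
    - [0.242,0,0.07]
  rotation:
    - [0,0.033,0]
    - [0,0.067,0]
    - [0,0.1,0]
    - [0,0.133,0]
    - [0,0.167,0]
  grip: [1,1,1,1,1]

```text
time_s: 19.85
position: [0.6226, -0.1298, 0.1075]
tcp_rot: [[-0.592, -0.004, 0.806], [-0.806, 0.011, -0.592], [-0.006, -1.0, -0.01]]
force: [0.1, 14.7, 2.1]
opening: 0.006
```

```bash
cat > s.py <<'E'
from h import *
s=bot.read_state();R=np.array(s["tcp_rot"]);P=np.array(s["position"])[:2]-[.53015,-.08038]
f=R.T@np.array(s["force"]);yaw=np.degrees(np.arctan2(R[1,0],R[0,0]))
print("t",s["time_s"],"axis-rel x %.4f z(radius) %.4f"%(P@R[:2,0],P@R[:2,2]),"z",s["position"][2],"toolF",np.round(f,1),"lever ang",round(yaw+90,1))
E
python3 s.py
python3 - <<'E'
from h import *
cam("top")
c=cam("side");cv2.imwrite("pics/s1.png",c["img"][150:290,180:380].repeat(4,0).repeat(4,1))
for r in models.spot_point("side","setting_tip")[:1]: print(toz(c,np.array(r["point"])*[512,384],.03),r["conf"])
E
```

```text
t 19.85 axis-rel x -0.0149 z(radius) 0.1038 z 0.10745632040332793 toolF [-11.9  -1.9  -8.6] lever ang -36.3
[0.51430465 0.04201662 0.03      ] 0.87
```

View pics/s1.png

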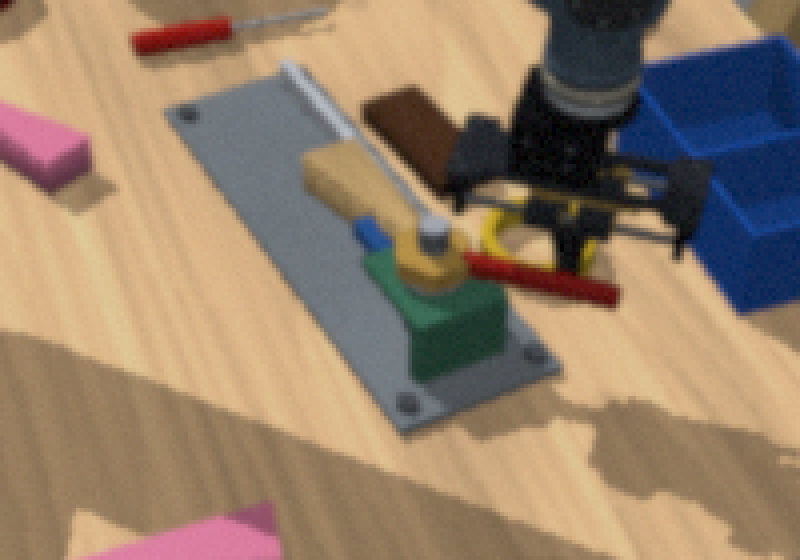

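The side view shows the finger behind the lever at (570, 250), the lever turning, and the wedge and arm still in place.

Request:
arm_command:
  translation:
    - [0.046,0,0]
    - [0.092,0,0]
    - [0.139,0,0]
    - [0.185,0,0]
    - [0.231,0,0]
  rotation:
    - [0,0.033,0]
    - [0,0.067,0]
    - [0,0.1,0]
    - [0,0.133,0]
    - [0,0.167,0]
  grip: [1,1,1,1,1]

```text
time_s: 20.5
position: [0.6132, -0.1454, 0.1074]
tcp_rot: [[-0.724, -0.001, 0.69], [-0.69, 0.009, -0.724], [-0.006, -1.0, -0.007]]
force: [3.0, 13.5, 1.2]
opening: 0.001
```

Request:
arm_command:
  translation:
    - [0.046,0,0]
    - [0.092,0,0]
    - [0.139,0,0]
    - [0.185,0,0]
    - [0.231,0,0]
  rotation:
    - [0,0.033,0]
    - [0,0.067,0]
    - [0,0.1,0]
    - [0,0.133,0]
    - [0,0.167,0]
  grip: [1,1,1,1,1]

```text
time_s: 21.0
position: [0.6011, -0.1588, 0.1075]
tcp_rot: [[-0.833, 0.002, 0.553], [-0.553, 0.008, -0.833], [-0.006, -1.0, -0.006]]
force: [4.9, 12.6, -1.6]
opening: 0.003
```

```bash
python3 s.py
```

```text
t 21.0 axis-rel x -0.0157 z(radius) 0.1045 z 0.10751485210019725 toolF [-11.1   1.8  -7.8] lever ang -56.4
```

Request:
arm_command:
  translation:
    - [0.046,0,-0.01]
    - [0.092,0,-0.01]
    - [0.116,0,-0.01]
  rotation:
    - [0,0.033,0]
    - [0,0.067,0]
    - [0,0.083,0]
  grip: [1,1,1]

```text
time_s: 21.3
position: [0.5941, -0.1645, 0.1076]
tcp_rot: [[-0.878, 0.005, 0.479], [-0.479, 0.006, -0.878], [-0.007, -1.0, -0.003]]
force: [7.0, 10.4, -2.4]
opening: 0.0
```

Request:
arm_command:
  translation:
    - [0.046,0,-0.01]
    - [0.092,0,-0.01]
    - [0.116,0,-0.01]
  rotation:
    - [0,0.033,0]
    - [0,0.067,0]
    - [0,0.083,0]
  grip: [1,1,1]

```text
time_s: 21.6
position: [0.5868, -0.1696, 0.1077]
tcp_rot: [[-0.916, 0.008, 0.402], [-0.402, 0.003, -0.916], [-0.008, -1.0, 0.0]]
force: [8.6, 7.9, -5.2]
opening: 0.006
```

```bash
python3 s.py
```

```text
t 21.6 axis-rel x -0.0160 z(radius) 0.1045 z 0.10773258190086042 toolF [-11.1   5.3  -3.8] lever ang -66.3
```

Request:
arm_command:
  translation:
    - [0.046,0,0]
    - [0.092,0,0]
    - [0.116,0,0]
  rotation:
    - [0,0.033,0]
    - [0,0.067,0]
    - [0,0.083,0]
  grip: [1,1,1]

```text
time_s: 21.9
position: [0.5789, -0.1742, 0.1077]
tcp_rot: [[-0.947, 0.009, 0.321], [-0.321, 0.002, -0.947], [-0.009, -1.0, 0.001]]
force: [10.3, 6.6, -7.1]
opening: 0.007
```

Request:
arm_command:
  translation:
    - [0.046,0,0]
    - [0.092,0,0]
    - [0.116,0,0]
  rotation:
    - [0,0.033,0]
    - [0,0.067,0]
    - [0,0.083,0]
  grip: [1,1,1]

```text
time_s: 22.2
position: [0.5707, -0.178, 0.1078]
tcp_rot: [[-0.971, 0.01, 0.237], [-0.237, 0.0, -0.971], [-0.01, -1.0, 0.002]]
force: [10.8, 4.5, -8.3]
opening: 0.001
```

```bash
python3 s.py
```

```text
t 22.2 axis-rel x -0.0162 z(radius) 0.1045 z 0.10783680622855026 toolF [-11.5   8.4  -1.9] lever ang -76.3
```

Request:
arm_command:
  translation:
    - [0.046,0.02,0]
    - [0.092,0.02,0]
    - [0.116,0.02,0]
  rotation:
    - [0,0.033,0]
    - [0,0.067,0]
    - [0,0.083,0]
  grip: [1,1,1]

```text
time_s: 22.5
position: [0.5629, -0.1812, 0.1077]
tcp_rot: [[-0.988, 0.013, 0.152], [-0.152, -0.002, -0.988], [-0.013, -1.0, 0.004]]
force: [11.9, 4.9, -2.1]
opening: 0.005
```

Request:
arm_command:
  translation:
    - [0.046,0.01,0]
    - [0.092,0.01,0]
    - [0.116,0.01,0]
  rotation:
    - [0,0.033,0]
    - [0,0.067,0]
    - [0,0.083,0]
  grip: [1,1,1]

```text
time_s: 22.8
position: [0.5545, -0.1836, 0.1076]
tcp_rot: [[-0.998, 0.015, 0.066], [-0.066, -0.004, -0.998], [-0.015, -1.0, 0.005]]
force: [10.7, 3.7, 0.2]
opening: 0.006
```

```bash
python3 s.py
```

```text
t 22.8 axis-rel x -0.0175 z(radius) 0.1046 z 0.10759217038801791 toolF [-11.   -0.   -2.9] lever ang -86.2
```

Request:
arm_command:
  translation:
    - [0.046,0,0]
    - [0.092,0,0]
    - [0.116,0,0]
  rotation:
    - [0,0.033,0]
    - [0,0.067,0]
    - [0,0.083,0]
  grip: [1,1,1]

```text
time_s: 23.1
position: [0.5458, -0.1854, 0.1077]
tcp_rot: [[-1.0, 0.017, -0.02], [0.02, -0.006, -1.0], [-0.017, -1.0, 0.006]]
force: [11.0, 1.5, -0.2]
opening: 0.01
```

Request:
arm_command:
  translation:
    - [0.046,0,0]
    - [0.092,0,0]
    - [0.116,0,0]
  rotation:
    - [0,0.033,0]
    - [0,0.067,0]
    - [0,0.083,0]
  grip: [1,1,1]

```text
time_s: 23.4
position: [0.5374, -0.1864, 0.1077]
tcp_rot: [[-0.994, 0.019, -0.107], [0.107, -0.008, -0.994], [-0.019, -1.0, 0.006]]
force: [13.2, -1.5, -2.0]
opening: 0.006
```

```bash
python3 s.py
```

```text
t 23.4 axis-rel x -0.0185 z(radius) 0.1046 z 0.10772751665752672 toolF [-13.2   2.3   0.1] lever ang 263.9
```

Request:
arm_command:
  translation:
    - [0.046,0,0]
    - [0.092,0,0]
    - [0.092,0,0]
  rotation:
    - [0,0.033,0]
    - [0,0.067,0]
    - [0,0.067,0]
  grip: [1,1,1]

```text
time_s: 23.7
position: [0.5303, -0.1867, 0.1078]
tcp_rot: [[-0.984, 0.019, -0.175], [0.175, -0.01, -0.985], [-0.021, -1.0, 0.007]]
force: [10.5, -4.1, -1.4]
opening: 0.007
```

Request:
arm_command:
  translation:
    - [0.046,0,0]
    - [0.069,0,0]
    - [0.069,0,0]
  rotation:
    - [0,0.033,0]
    - [0,0.05,0]
    - [0,0.05,0]
  grip: [1,1,1]

```text
time_s: 24.0
position: [0.5255, -0.1866, 0.1078]
tcp_rot: [[-0.974, 0.02, -0.226], [0.226, -0.012, -0.974], [-0.023, -1.0, 0.007]]
force: [11.8, -6.3, -3.8]
opening: 0.004
```

```bash
python3 s.py
```

```text
t 24.0 axis-rel x -0.0195 z(radius) 0.1046 z 0.1078095031898184 toolF [-12.8   4.1   3.4] lever ang 257.0
```

Request:
arm_command:
  translation:
    - [0.046,0,0]
    - [0.092,0,0]
    - [0.092,0,0]
  rotation:
    - [0,0.033,0]
    - [0,0.067,0]
    - [0,0.067,0]
  grip: [1,1,1]

```text
time_s: 24.3
position: [0.5186, -0.1861, 0.1079]
tcp_rot: [[-0.956, 0.021, -0.293], [0.293, -0.014, -0.956], [-0.024, -1.0, 0.007]]
force: [10.7, -8.3, -3.6]
opening: 0.006
```

Request:
arm_command:
  translation:
    - [0.046,0,0]
    - [0.092,0,0]
    - [0.092,0,0]
  rotation:
    - [0,0.033,0]
    - [0,0.067,0]
    - [0,0.067,0]
  grip: [1,1,1]

```text
time_s: 24.6
position: [0.512, -0.1852, 0.1079]
tcp_rot: [[-0.933, 0.022, -0.359], [0.358, -0.016, -0.933], [-0.026, -1.0, 0.007]]
force: [11.2, -11.6, -4.5]
opening: 0.005
```

```bash
python3 s.py
```

```text
t 24.6 axis-rel x -0.0206 z(radius) 0.1043 z 0.1079316241612452 toolF [-14.5   4.9   6.8] lever ang 249.0
```

Request:
arm_command:
  translation:
    - [0.046,0.01,0.02]
    - [0.092,0.01,0.02]
    - [0.092,0.01,0.02]
  rotation:
    - [0,0.033,0]
    - [0,0.067,0]
    - [0,0.067,0]
  grip: [1,1,1]

```text
time_s: 24.9
position: [0.5053, -0.1841, 0.1078]
tcp_rot: [[-0.906, 0.024, -0.424], [0.423, -0.017, -0.906], [-0.029, -1.0, 0.005]]
force: [12.0, -10.9, -1.2]
opening: 0.003
```

```bash
python3 s.py
```

```text
t 24.9 axis-rel x -0.0214 z(radius) 0.1044 z 0.10780709677648871 toolF [-15.5   1.7   4.7] lever ang 244.9
```

Request:
arm_command:
  translation:
    - [0.046,0,0.02]
    - [0.069,0,0.02]
    - [0.069,0,0.02]
  rotation:
    - [0,0.033,0]
    - [0,0.05,0]
    - [0,0.05,0]
  grip: [1,1,1]

```text
time_s: 25.2
position: [0.5015, -0.1835, 0.108]
tcp_rot: [[-0.882, 0.028, -0.471], [0.471, -0.018, -0.882], [-0.033, -0.999, 0.002]]
force: [14.8, -9.0, -2.5]
opening: 0.008
```

```bash
python3 s.py
```

```text
t 25.2 axis-rel x -0.0233 z(radius) 0.1044 z 0.10795047248906187 toolF [-17.3   3.1   1. ] lever ang 241.9
```

Request:
arm_command:
  translation:
    - [0.02,0,0]
    - [0.04,0,0]
    - [0.04,0,0]
  rotation:
    - [0,0.01,0]
    - [0,0.02,0]
    - [0,0.02,0]
  grip: [1,1,1]

```text
time_s: 25.5
position: [0.5008, -0.1834, 0.1081]
tcp_rot: [[-0.871, 0.032, -0.489], [0.489, -0.021, -0.872], [-0.038, -0.999, 0.002]]
force: [18.8, -10.7, -7.1]
opening: 0.004
```

```bash
python3 s.py
```

```text
t 25.5 axis-rel x -0.0248 z(radius) 0.1042 z 0.10809927443126234 toolF [-21.4   7.9   0.1] lever ang 240.7
```

The lever is firm: 3.2 mm commanded gave 0.7 mm of motion, and the force rose to 21 N. I'll let go, lift and check.

Request:
arm_command:
  translation:
    - [-0.15,0,0]
    - [-0.5,0,0]
    - [-0.5,-0.5,0]
    - [-0.5,-1,0]
    - [-0.5,-1,0]
  rotation:
    - [0,0,0]
    - [0,0,0]
    - [0,0,0]
    - [0,0,0]
    - [0,0,0]
  grip: [1,1,1,1,1]

```text
time_s: 26.0
position: [0.5248, -0.1953, 0.1893]
tcp_rot: [[-0.872, 0.009, -0.489], [0.489, -0.006, -0.872], [-0.011, -1.0, 0.001]]
force: [0.5, 0.3, -0.4]
opening: 0.006
```

Request:
arm_command:
  translation:
    - [-0.4,-0.5,0.3]
    - [-0.8,-1,0.6]
    - [-1,-1,1]
    - [-1,-1,1]
    - [-1,-1,1]
  rotation:
    - [0,0,0]
    - [0,0,0]
    - [0,0,0]
    - [0,0,0]
    - [0,0,0]
  grip: [1,1,1,1,1]

```text
time_s: 26.5
position: [0.5514, -0.3029, 0.264]
tcp_rot: [[-0.871, -0.001, -0.491], [0.491, 0.001, -0.871], [0.001, -1.0, -0.0]]
force: [-0.4, 0.7, 0.3]
opening: 0.008
```

```bash
python3 s.py; python3 a.py | grep -E "top|side|tip|lever|^wedge"; python3 - <<'E'
import cv2,numpy as np
from h import *
t=cam("top")["img"][130:240,160:360];s=cam("side")["img"][150:290,180:380]
cv2.imwrite("pics/f.png",np.vstack([cv2.resize(t,(600,330)),cv2.resize(s,(386,270)) if 0 else cv2.copyMakeBorder(cv2.resize(s,(386,270)),0,0,0,214,0)]))
E
```

```text
t 26.5 axis-rel x -0.1277 z(radius) 0.1834 z 0.26395963806592365 toolF [ 0.7 -0.3 -0.4] lever ang 240.6
top cam at [0.224 0.034 1.49 ]
wedge 0.82 [254. 181.] [0.5314 0.0353 0.01  ]
wedge 0.55 [339. 261.] [ 0.262  -0.2377  0.01  ]
side cam at [ 0.118 -1.07   1.06 ]
setting_tip 0.75 [270. 205.] [0.5158 0.0415 0.03  ]
setting_tip 0.38 [313. 316.] [ 0.4726 -0.4222  0.03  ]
lever_push 0.7 [285. 239.] [ 0.4814 -0.1862  0.092 ]
wedge 0.83 [182. 184.] [0.2556 0.2787 0.01  ]
wedge 0.74 [276. 135.] [0.6985 0.4806 0.01  ]
```

View pics/f.png

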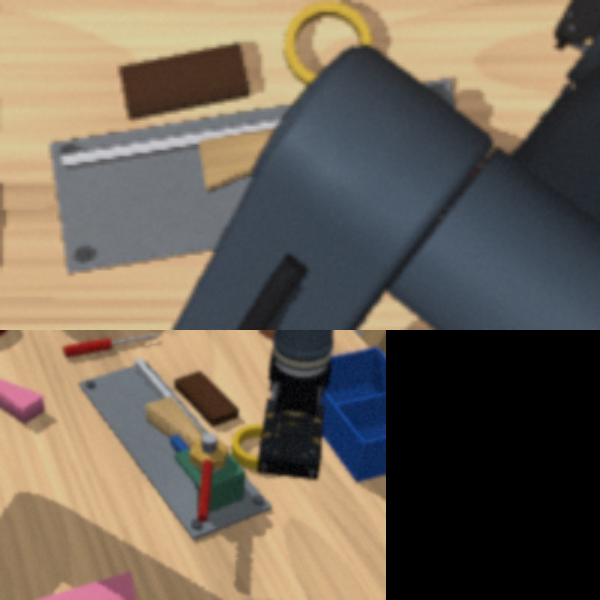

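Both views show the wedge still along the fence at the arm. The lever is round and free, and the bystanders haven't moved. Handing in.

```bash
python3 -c "
from rig import bot;print(bot.hand_in())"
```

```text
the job is handed in; nothing more can be done
None
```

The stop screw is locked: I slid the pale wedge along the fence until it was snug against the blue arm, then turned the jam-nut lever clockwise until it came up firm. The job was handed in at about 27 s of the 70 s allowed.

- **Wedge:** The push force rose from about 1 N to 8.9 N over less than 2 mm. I meant to stop at 3 to 4 N over sliding; the last steps, sent without checking in between, took it to about 7–8 N. That is above the 6 N that would turn the arm. Any resulting turn should be tiny, because the wedge moved under 1 mm in those steps.
- **Lever:** It turned about 100° in all. The push was a steady 11 N, then rose to about 17 N. A last 3.2 mm of commanded push moved it only 0.7 mm at 21 N, well under the 40 N limit. I then released it and backed off.
- **Last checks:** The side view put the blue arm's tip at (0.516, 0.042). Earlier readings were 0.512–0.522 and 0.035–0.042, so I see no change beyond measuring error. The wedge was still along the fence and the bystanders looked undisturbed. Wrist force was about zero.
- **Not confirmed:** The robot's arm hid the screw in the final top view, so only the side view confirms the end state there. I could not measure the washer directly; the firm stop is the only evidence that it is flat.

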